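# Hang the spice holder on its stud

## Task

Hang the white spice holder on the wooden stand: slip the large end of the keyhole in its back plate over the head of the steel stud until the plate lies against the board, then slide it down, past the spring click in the slot, until it is fully home, and let go. How high the stud is clamped in its slot is not measured, so look or feel for it; press gently (never harder than 18 N), keep the holder upright (never tipped more than 5 degrees), and leave the mug and the jars where they are.

Things in the scene. Friction and masses are not known exactly. Their poses are not given: they have to be found in the camera images.
- holder: White spice holder, loose, about 0.24 kg, standing upright on the worktop. Origin: underside, mid-width, in the plane of the back face; z up, x out of the back (towards the board when hung), y along its width. Back plate 100 wide, 185 high, 10 thick (x -10 to 0), with a keyhole through it; a tray 24 high projects to the front at the bottom (x -70 to -10).
- grip (a point): Place on the holder to pinch, front to back, from above: in the top part of the 10 thick back plate (x = -5, y = 0, z = 170 of the holder), 15 below its top edge. Axes as the holder. Hung home, the board's top edge is level with z = 111 to 143 of the holder, so fingers above that stay clear of the board.
- opening (a point): Centre of the keyhole's large opening, on the holder's back face (y = 0, z = 45 of the holder): 22 wide, 21 high, corners cut off; goes right through. From its top (z = 55.5) a slot 10 wide runs straight up to z = 104. Two black spring nubs in the slot walls at z = 66 leave 5.6 between them and give way sideways; passing them takes about 4 to 9 N of push down.
- seat (a point): Point near the top end of the slot, on the holder's back face (y = 0, z = 100 of the holder): the centre of the stud's neck lies here when the holder is fully home. 55 above the centre of the large opening. Axes as the holder.
- stand: Upright wooden board on a foot, fixed and rigid. Origin: on the worktop, under the middle of the board's front face; z up, x into the board, away from the side on which the holder hangs. Board 160 wide, 14 thick (x 0 to 14); the foot is 16 high and reaches 95 out to the front (x = -95).
- mark (a point): Point on the board's front face (x = 0, y = 0, z = 145 of the stand), middle of a vertical slot in which a steel stud is clamped tight, on the middle line, at most 16 above or below this mark; its height is not measured. The stud sticks out along -x: neck 8 diameter and 12 long, then a flat cylindrical head 18 diameter, 10 thick (x -12 to -22), its rim chamfered 1. Axes as the stand.
- edge (a point): Middle of the board's top edge, z = 172 of the stand.
- mug: Orange mug, 78 x 108 x 101 high, loose, upright, origin at the middle of its underside; bystander, stands at the other side from the holder.
- green_jar: Spice jar with green cap, 44 diameter, 100 high, loose, origin at its underside; bystander right of the stand.
- orange_jar: Spice jar with orange cap, 45 diameter, 100 high, loose, origin at its underside; bystander left of the stand.
- pink_jar: Spice jar with pink cap, 43 diameter, 100 high, loose, origin at its underside; bystander behind and right of the stand.

How it is judged:
On the way, in this order (a step that is already met when the one before it is completed fails the run):
1. the holder is lifted clear of the worktop, the plate still away from the board (height (world z) of holder above 0.03 m and x of seat in the frame of mark below -0.023 m), for 0.1 s.
2. the large opening is over the stud's head: back plate within 5 mm of the board, seat 36 to 75 mm above the mark (x of seat in the frame of mark between -0.005 and 0.005 m and y of seat in the frame of mark between -0.005 and 0.005 m and z of seat in the frame of mark between 0.036 and 0.075 m), for 0.05 s.
At the end, for the whole second after the job is handed in: The holder hangs on the stud by itself, released and at rest: back face against the board (within 5 mm), seat within 4 mm sideways and 19 mm in height of the mark (past the spring nubs), upright and square to the board within 0.12 rad (x of seat in the frame of mark between -0.005 and 0.003 m and y of seat in the frame of mark between -0.004 and 0.004 m and z of seat in the frame of mark between -0.019 and 0.019 m and angle between the z axis of holder and the z axis of stand, either way round below 0.12 rad and angle between the x axis of holder and the x axis of stand, either way round below 0.12 rad and linear speed of holder below 0.02 m/s and contact force between the fingers and holder below 0.1 N); the robot touches nothing.
It fails at once if the holder is pressed against the stand or stud with more than 18 N (contact force between holder and stand above 18 N).
It fails at once if the holder is tipped more than 0.087 rad (5 degrees) from upright (angle between holder's own z axis and vertical above 0.087 rad).
It fails at once if the robot pushes the stand with more than 18 N (contact force between any of the arm, the fingers and stand above 18 N).
It fails at once if the mug or a jar is moved more than 30 mm (distance of any of mug, green_jar, orange_jar, pink_jar from where it was at the start of the episode above 0.03 m).
It also fails if it takes over 72 s, if anything falls off the work surface, if the arm or the gripper's body presses on something with over 40 N, if the wrist force passes 120 N, or if a joint passes its speed limit or range.

## Robot

A 7-joint arm with a two-finger parallel gripper is mounted at the origin on a cart in front of the work surface, level with it; the furniture and walls round the work are solid. World frame = base frame: x ahead of the robot, y to its left, z up, the work surface at z = 0. Lengths are in m, angles in rad, forces in N, time in s.
With the tool pointing down it reaches from about 0.425 to 0.875 m from the base axis. Payload 4.7 kg.
Tool frame: the origin (TCP) lies where the fingers leave the gripper's body, on its centre line; the fingertips stand robot.tip_extent ahead of it and the grasp point (between the pads) lies 51 mm ahead of it (robot.tip_extent is the distance from the TCP to the fingertips, in m); z points along the fingers, y is the line along which they close (so a half turn about z gives the same grasp; the last joint's range is limited). The gripper opens to 87 mm and grips with 3 to 60 N. Pads are 19 mm wide; open, the fingers measure 117 mm over their backs; the gripper's body (75 mm by 190 mm) begins 51 mm behind the grasp point.
Start: joints at [-1.112, 0.321, -0.07, 1.45, 0.023, 1.371, -0.057], TCP at [0.28, 0.587, 0.292] pointing down, gripper open.
Joint ranges: [-2.86, 2.86], [-0.3, 2.09], [-1.38, 1.24], [0.06, 2.45], [-1.56, 4.7], [0.09, 2.05], [-2.69, 2.69]. Speed limits (rad/s): [2.57, 2.57, 3.14, 3.14, 3.14, 3.14, 3.14].

## Interface

Orientations are given as [roll, pitch, yaw] about the fixed x, y, z axes, in that order (R = Rz(yaw) Ry(pitch) Rx(roll)).
In Python, from cell import robot gives the robot as it stands.
- The arm moves only by the tool step_arm, never from a script. Its argument "targets" is a list of rows, each a list of 6 numbers: the shift along the tool's x, y, z in cm, then the turn, a rotation vector about the tool's x, y, z in degrees. In form: [[x, y, z, ax, ay, az], ...]. A call has 1 to 20 rows; each row shifts and turns the commanded pose from where the row before left it, along the tool's axes as they then stand; what a row does not reach is not made up. A row lasts 1/10 s, in which the tool goes at most 50 mm and 8.59 degrees, less where a joint would pass 70% of its speed; a pose out of reach is approached as far as the arm can. A call is refused whole if a number of a shift passes 5 or a number of a turn 8.59, either way. A call with a gripper value outside its range is refused whole. "gripper" is the finger opening in cm, from 0 to 8.7, set as the call begins (left out, the last holds). The fingers move at their own pace and stop on an object; the grip force is fixed at half the most. Time passes only in rows, so rows that do not move let the fingers close. It gives the time, the measured TCP pose, the force, the opening and the grip force at its end, in the units of the state.
- robot.observe(): the state, without advancing time (a new reading comes with each control period).
- robot.grab_frame(name): name is "scene" or "side" or "wrist"; returns a dict with "image" (384x512x3 uint8, blue, green, red), "fx", "fy", "cx", "cy" (pixels), "position" and "orientation" of the camera in the world. Camera axes: x right, y up, looking along -z (the intrinsics and any distortion apply to the point x, -y, -z); pixel columns grow to the right and rows downward; lengths in m; the calibration is good to about 2 mm. A picture is of the moment at which its call begins. There is no depth.
- robot.hand_in(): hands the job in; it is judged then, once.
The state is a dict: "clock": time; "joints": joint angles; "joint_velocities": joint speeds; "tau": joint torques, N m; "eef_pos": TCP position; "tcp_rot": TCP orientation; "wrist_force": force on the tool from outside, world axes, zero at the start; "ft_torque": the same for the moment, N m; "gripper_width": finger opening in m; "grasp_force": force on a finger pad.
Only numpy, scipy, OpenCV 4.12 (cv2) and the standard library are available. Lean on these libraries where they do the work, as an engineer would, in place of code of your own. Each camera call takes 0.05 s, during which the arm holds its last target. There are 200 camera calls.

## Working session

There is one attempt and no reset: what is moved stays moved. The work goes in short steps, Python scripts to look and compute and a tool call to move; the robot and the scene stay as the last step left them, time stands still between calls to the robot, and variables do not carry over. Pictures are saved under pics/ and viewed, at most 10 in all, crops included, and the job is handed in when it is done.

Besides the shell and the picture viewer there is one more tool, called after "Emit:" as name(argument=value, ...), one argument or row to a line, values as JSON. step_arm: Moves the arm, as the interface text tells. Its arguments: {"type":"object","properties":{"targets":{"type":"array"},"gripper":{"type":"number"}},"required":["targets"]}

```bash
mkdir -p pics; ls; python3 - <<'E'
from cell import robot
import cv2,numpy as np
print(robot.observe(), robot.tip_extent)
fs=[]
for n in ["scene","side","wrist"]:
    f=robot.grab_frame(n); cv2.imwrite(f"pics/{n}0.png",f["image"])
    print(n,{k:np.round(v,4).tolist() for k,v in f.items() if k!="image"})
a=[cv2.imread(f"pics/{n}0.png") for n in ["scene","side"]]
E
```

```text
pics
{'clock': 0.0, 'joints': array([-1.1119081 ,  0.32182801, -0.07008993,  1.45169737,  0.02258009,
        1.37078913, -0.05688611]), 'joint_velocities': array([ 3.69433132e-04,  3.56942869e-04,  7.59282333e-05,  1.02788159e-03,
       -1.05100834e-03, -1.91429542e-04,  1.67184410e-04]), 'tau': array([-7.37457549e-05, -4.91287887e+01, -4.03820481e-01, -3.12530994e+01,
       -6.38653035e-02,  4.40971262e-02,  1.84096075e-04]), 'eef_pos': array([0.27952011, 0.58635467, 0.29114694]), 'tcp_rot': array([-3.13965928e+00,  7.80111915e-05,  2.69685042e+00]), 'wrist_force': array([-0.51717742,  1.00695662,  0.41826028]), 'ft_torque': array([-0.01058758,  0.01732432, -0.03113918]), 'grasp_force': 0.0, 'gripper_width': 0.08709474013476982} 0.0697
scene {'fx': 465.2776, 'fy': 465.2776, 'cx': 257.2707, 'cy': 195.5799, 'position': [0.1436, -0.9084, 0.5968], 'orientation': [1.1608, 0.0179, -0.4557]}
side {'fx': 374.8452, 'fy': 374.8452, 'cx': 258.7132, 'cy': 193.4448, 'position': [0.3802, 0.7293, 0.7538], 'orientation': [0.8202, 0.0055, -2.7787]}
wrist {'fx': 322.2802, 'fy': 322.2802, 'cx': 255.041, 'cy': 192.6743, 'position': [0.2103, 0.6199, 0.3828], 'orientation': [-0.2813, 0.0008, 1.1278]}
```

View pics/scene0.png

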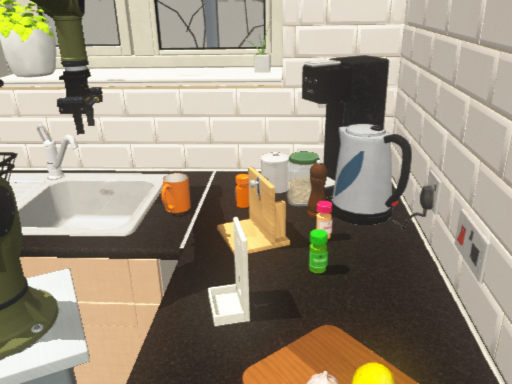

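View pics/side0.png

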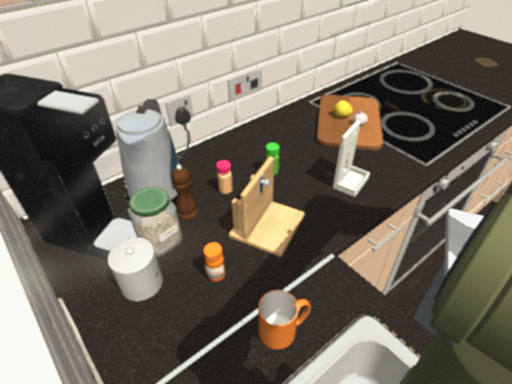

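The scene view shows the holder at about (230,280) with its tray towards the robot, and the stand at (260,215) with its stud at (254,183). In the side view the holder is at (352,160) and the stud at (263,185). I'll enlarge both to pick corners.

```bash
cat > h.py <<'E'
import numpy as np,cv2
from scipy.spatial.transform import Rotation as R
def rot(o): return R.from_euler('xyz',o).as_matrix()
CAM={"scene":(465.2776,257.2707,195.5799,[0.1436,-0.9084,0.5968],[1.1608,0.0179,-0.4557]),
"side":(374.8452,258.7132,193.4448,[0.3802,0.7293,0.7538],[0.8202,0.0055,-2.7787])}
def ray(c,u,v):
    f,cx,cy,p,o=CAM[c] if isinstance(c,str) else (c["fx"],c["cx"],c["cy"],c["position"],c["orientation"])
    d=rot(o)@np.array([(u-cx)/f,-(v-cy)/f,-1]); return np.array(p),d/np.linalg.norm(d)
def onz(c,u,v,z=0): p,d=ray(c,u,v); return p+d*(z-p[2])/d[2]
def tri(c1,a,c2,b):
    p,d=ray(c1,*a);q,e=ray(c2,*b)
    s=np.linalg.lstsq(np.c_[d,-e],q-p,rcond=None)[0]
    A,B=p+d*s[0],q+e*s[1]; return (A+B)/2,np.linalg.norm(A-B)
def proj(c,P):
    f,cx,cy,p,o=CAM[c] if isinstance(c,str) else (c["fx"],c["cx"],c["cy"],c["position"],c["orientation"])
    x=rot(o).T@(np.array(P)-p); return np.array([cx+f*x[0]/-x[2],cy-f*x[1]/-x[2]])
E
python3 - <<'E'
import cv2,numpy as np
def crop(n,x,y,w,h,s):
    a=cv2.imread(f"pics/{n}0.png")[y:y+h,x:x+w]
    a=cv2.resize(a,None,fx=s,fy=s,interpolation=cv2.INTER_CUBIC)
    for i in range(0,w,20): cv2.putText(a,str(x+i),(i*s,8),0,.3,(0,0,255)); cv2.line(a,(i*s,10),(i*s,14),(0,0,255))
    for j in range(0,h,20): cv2.putText(a,str(y+j),(0,j*s+3),0,.3,(0,0,255));cv2.line(a,(18,j*s),(22,j*s),(0,0,255))
    return a
a=crop("scene",200,160,98,170,4);b=np.zeros((680,400,3),np.uint8)
b=cv2.imread("pics/side0.png")
a=crop("scene",202,162,96,148,4)[:600]; a=np.vstack([a])
l=crop("scene",203,162,90,166,4)[:,:]
l=cv2.resize(l,None,fx=600/l.shape[0],fy=600/l.shape[0])
r1=crop("side",225,150,85,105,4)[:,:]; r2=crop("side",325,108,50,90,4)
H=600;W=l.shape[1]
o=np.zeros((600,800,3),np.uint8);o[:,:W]=l
r1=r1[:,:min(340,800-W)]; 
o[:420,W:W+r1.shape[1]]=r1
k=W+r1.shape[1]; r2=r2[:,:800-k]; o[:360,k:k+r2.shape[1]]=r2
cv2.imwrite("pics/c1.png",o); print(W,l.shape)
E
```

```text
325 (600, 325, 3)
```

View pics/c1.png

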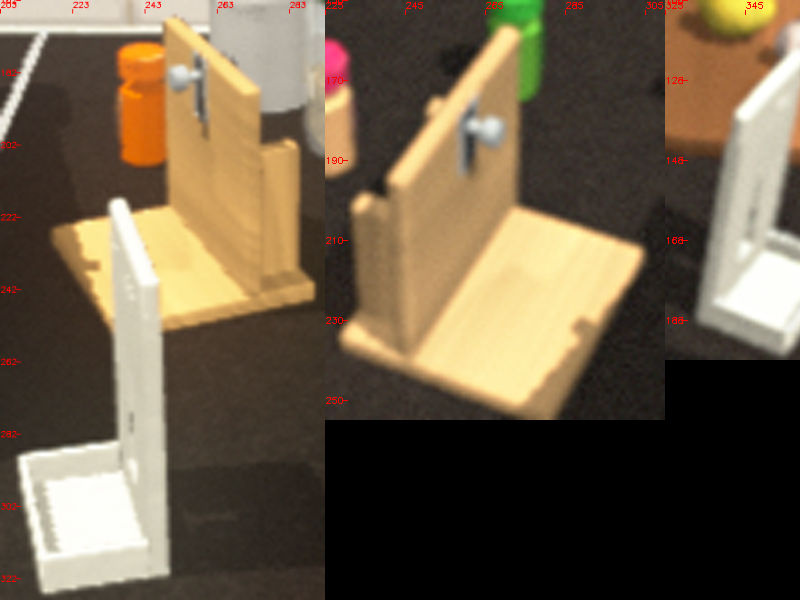

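```bash
python3 - <<'E'
from h import *
np.set_printoptions(precision=4,suppress=True)
S=lambda X,Y:(203+X/3.614,162+Y/3.614)
D=lambda X,Y:(225+(X-325)/4,150+Y/4)
E=lambda X,Y:(325+(X-665)/4,108+Y/4)
def ang(a,b): d=b-a; return np.hypot(*d[:2]).round(4),np.degrees(np.arctan2(d[1],d[0])).round(1)
a=onz("side",*D(408,355),.016);b=onz("side",*D(516,206),.016);print("face bottom",a,b,ang(b,a),(a+b)/2)
a=onz("side",*D(406,187),.172);b=onz("side",*D(518,34),.172);print("face top",a,b,ang(b,a),(a+b)/2)
a=onz("side",*D(549,418),.016);b=onz("side",*D(643,252),.016);print("foot front",a,b,ang(b,a),(a+b)/2)
a=onz("scene",*S(170,205),.016);b=onz("scene",*S(260,294),.016);print("sc face bottom",a,b,ang(b,a),(a+b)/2)
a=onz("scene",*S(168,22),.172);b=onz("scene",*S(252,94),.172);print("sc face top",a,b,ang(b,a),(a+b)/2)
print("stud",tri("scene",S(179,77),"side",D(491,130)))
a=onz("scene",*S(168,574));b=onz("scene",*S(45,592));print("holder near side",a,b,ang(b,a))
a=onz("scene",*S(112,201),.185);b=onz("scene",*S(147,285),.185);print("plate top front",a,b,ang(b,a))
a=onz("scene",*S(125,201),.185);b=onz("scene",*S(159,280),.185);print("plate top back",a,b,ang(b,a))
a=onz("scene",*S(20,457),.024);b=onz("scene",*S(40,557),.024);print("tray front top",a,b,ang(b,a))
print("side tray near top",onz("side",*E(738,112),.185), onz("side",*E(700,322),0))
E
```

```text
face bottom [0.6356 0.1615 0.016 ] [0.6159 0.0085 0.016 ] (np.float64(0.1542), np.float64(82.7)) [0.6257 0.085  0.016 ]
face top [0.6292 0.1681 0.172 ] [0.6162 0.0134 0.172 ] (np.float64(0.1553), np.float64(85.2)) [0.6227 0.0907 0.172 ]
foot front [0.5355 0.1776 0.016 ] [0.5199 0.0207 0.016 ] (np.float64(0.1577), np.float64(84.3)) [0.5277 0.0992 0.016 ]
sc face bottom [0.6327 0.1594 0.016 ] [0.6284 0.0027 0.016 ] (np.float64(0.1568), np.float64(88.4)) [0.6305 0.0811 0.016 ]
sc face top [0.6293 0.1469 0.172 ] [ 0.6192 -0.0043  0.172 ] (np.float64(0.1516), np.float64(86.1)) [0.6243 0.0713 0.172 ]
stud (array([0.6082, 0.0859, 0.1539]), np.float64(0.0009534516922234706))
holder near side [ 0.4498 -0.2241  0.    ] [ 0.384  -0.2071  0.    ] (np.float64(0.068), np.float64(-14.5))
plate top front [ 0.4641 -0.1316  0.185 ] [ 0.4415 -0.2277  0.185 ] (np.float64(0.0988), np.float64(76.8))
plate top back [ 0.4705 -0.135   0.185 ] [ 0.449  -0.2259  0.185 ] (np.float64(0.0934), np.float64(76.7))
tray front top [ 0.4057 -0.1152  0.024 ] [ 0.3825 -0.2072  0.024 ] (np.float64(0.0949), np.float64(75.9))
side tray near top [ 0.4686 -0.1273  0.185 ] [ 0.4687 -0.1233  0.    ]
```

```bash
cat > plan.py <<'E'
import sys
from h import *
from cell import robot
def plan(pos,yawdeg,n,polar=False,start=None):
    s=robot.observe(); p0=np.array(s["eef_pos"]); r0=R.from_euler('xyz',s["tcp_rot"])
    r1=R.from_euler('xyz',[np.pi,0,np.radians(yawdeg)])
    p1=np.array(pos); dv=(r0.inv()*r1).as_rotvec()
    P,Q=p0,r0
    if polar:
        c=lambda p:np.array([np.hypot(*p[:2]),np.arctan2(p[1],p[0]),p[2]])
    for i in range(1,n+1):
        t=i/n
        if polar:
            q=c(p0)+(c(p1)-c(p0))*t; T=np.array([q[0]*np.cos(q[1]),q[0]*np.sin(q[1]),q[2]])
        else: T=p0+(p1-p0)*t
        row=np.r_[Q.inv().apply(T-P)*100, np.degrees(dv/n)]
        row=np.round(row,2); print(row.tolist(),end=',')
        P=P+Q.apply(row[:3]/100); Q=Q*R.from_rotvec(np.radians(row[3:]))
    print()
E
python3 -c "
from plan import *
plan([.455,-.177,.34],76,20,True)"
```

```text
[-4.8, -0.99, -0.24, -0.0, 0.0, 3.93],[-4.73, -1.01, -0.24, -0.0, 0.0, 3.93],[-4.66, -1.04, -0.24, -0.0, 0.0, 3.93],[-4.6, -1.07, -0.24, -0.0, 0.0, 3.93],[-4.53, -1.09, -0.24, -0.0, 0.0, 3.93],[-4.46, -1.12, -0.24, -0.0, 0.0, 3.93],[-4.4, -1.14, -0.24, -0.0, 0.0, 3.93],[-4.33, -1.16, -0.24, -0.0, 0.0, 3.93],[-4.26, -1.18, -0.23, -0.0, 0.0, 3.93],[-4.19, -1.21, -0.24, -0.0, 0.0, 3.93],[-4.13, -1.22, -0.24, -0.0, 0.0, 3.93],[-4.06, -1.25, -0.24, -0.0, 0.0, 3.93],[-3.99, -1.26, -0.23, -0.0, 0.0, 3.93],[-3.92, -1.28, -0.24, -0.0, 0.0, 3.93],[-3.85, -1.3, -0.24, -0.0, 0.0, 3.93],[-3.79, -1.31, -0.23, -0.0, 0.0, 3.93],[-3.72, -1.33, -0.24, -0.0, 0.0, 3.93],[-3.65, -1.35, -0.24, -0.0, 0.0, 3.93],[-3.58, -1.35, -0.24, -0.0, 0.0, 3.93],[-3.51, -1.38, -0.23, -0.0, 0.0, 3.93],
```

Emit:
step_arm(
  targets=[
    [-4.8,-1.0,-0.24,0,0,3.9],
    [-4.7,-1.0,-0.24,0,0,3.9],
    [-4.7,-1.0,-0.24,0,0,3.9],
    [-4.6,-1.1,-0.24,0,0,3.9],
    [-4.5,-1.1,-0.24,0,0,3.9],
    [-4.5,-1.1,-0.24,0,0,3.9],
    [-4.4,-1.1,-0.24,0,0,3.9],
    [-4.3,-1.2,-0.24,0,0,3.9],
    [-4.3,-1.2,-0.24,0,0,3.9],
    [-4.2,-1.2,-0.24,0,0,3.9],
    [-4.1,-1.2,-0.24,0,0,3.9],
    [-4.1,-1.2,-0.24,0,0,3.9],
    [-4.0,-1.3,-0.24,0,0,3.9],
    [-3.9,-1.3,-0.24,0,0,3.9],
    [-3.8,-1.3,-0.24,0,0,3.9],
    [-3.8,-1.3,-0.24,0,0,3.9],
    [-3.7,-1.3,-0.24,0,0,3.9],
    [-3.6,-1.3,-0.24,0,0,3.9],
    [-3.6,-1.4,-0.24,0,0,3.9],
    [-3.5,-1.4,-0.24,0,0,4.0],
  ],
  gripper=6,
)

```text
clock: 2.15
eef_pos: [0.4584, -0.1776, 0.3401]
tcp_rot: [-3.141, 0.0, 1.33]
wrist_force: [0.5, 0.3, 1.2]
gripper_width: 0.0599
grasp_force: 0.0
```

```bash
python3 - <<'E'
from plan import *
s=robot.observe();print(s["clock"],s["eef_pos"],np.degrees(s["tcp_rot"]),s["joints"])
f=robot.grab_frame("wrist");print(f["position"],f["orientation"])
import pickle;pickle.dump(f,open("w1.pkl","wb"))
cv2.imwrite("pics/w1.png",f["image"])
for P in [(.4495,-.226,.185),(.4715,-.131,.185),(.441,-.225,.185),(.462,-.129,.185)]: print(proj(f,P))
E
```

```text
2.15 [ 0.45838697 -0.17759227  0.34014623] [-1.79994298e+02  5.87489757e-03  7.62217497e+01] [-0.30250124 -0.06697106  0.59468911  1.7764835   0.03803604  1.42081004
  0.04498124]
[ 0.47630951 -0.10281262  0.43164342] [-0.2813628   0.00111898 -0.23875617]
[259.02315346 255.00514105]
[258.02746558 138.60616789]
[248.96168338 256.11504677]
[245.25984644 139.00661164]
```

View pics/w1.png

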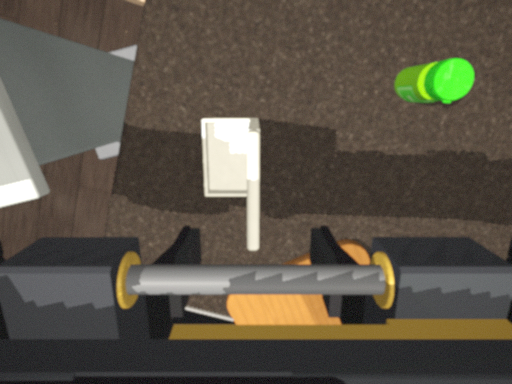

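The wrist view shows the plate's top edge running from (253,250) to about (254,135), nearly vertical in the image, and the tray to its left.

```bash
python3 - <<'E'
from plan import *
import pickle
f=pickle.load(open("w1.pkl","rb"));im=f["image"]
m=cv2.inRange(cv2.cvtColor(im,cv2.COLOR_BGR2HSV),(0,0,120),(180,110,255))
L=[]
for v in range(115,256,6):
    u=np.flatnonzero(m[v,195:300])+195; print(v,u.min() if len(u) else 0,u.max() if len(u) else 0,im[v,[245,250,254,258]].tolist() if v%4==1 else '')
for uv in [(247,250),(259.5,250),(253,135)]: print(onz(f,*uv,.185))
E
```

```text
115 0 0 
121 200 258 [[255, 255, 255], [194, 210, 213], [152, 169, 173], [126, 142, 144]]
127 200 259 
133 201 259 [[255, 255, 255], [255, 255, 255], [255, 255, 255], [199, 219, 225]]
139 202 260 
145 202 260 [[255, 255, 255], [255, 255, 255], [255, 255, 255], [218, 237, 243]]
151 202 260 
157 202 260 [[222, 241, 246], [255, 255, 255], [255, 255, 255], [220, 239, 245]]
163 203 260 
169 203 260 [[220, 240, 245], [255, 255, 255], [255, 255, 255], [223, 243, 249]]
175 203 260 
181 203 259 [[217, 235, 241], [210, 229, 235], [226, 245, 249], [193, 211, 218]]
187 204 259 
193 204 259 [[182, 201, 206], [209, 228, 234], [221, 240, 245], [189, 208, 213]]
199 246 259 
205 246 259 [[64, 72, 78], [213, 232, 238], [220, 240, 245], [186, 206, 211]]
211 246 259 
217 246 259 [[72, 84, 95], [212, 230, 236], [221, 239, 245], [185, 205, 210]]
223 246 259 
229 246 259 [[75, 85, 103], [214, 233, 238], [222, 241, 247], [187, 206, 213]]
235 246 259 
241 246 289 [[78, 88, 103], [212, 230, 236], [221, 241, 247], [186, 205, 211]]
247 246 259 
253 0 0 [[71, 85, 100], [71, 88, 98], [76, 91, 105], [69, 81, 95]]
[ 0.44076836 -0.21911075  0.185     ]
[ 0.4509697  -0.22158779  0.185     ]
[ 0.46843439 -0.12746333  0.185     ]
```

Emit:
step_arm(
  targets=[
    [0.3,-0.1,1.0,0,0,0],
    [0.3,-0.1,1.0,0,0,0],
    [0,0,2,0,0,0],
    [0,0,2,0,0,0],
    [0,0,2,0,0,0],
    [0,0,2,0,0,0],
    [0,0,1.3,0,0,0],
    [0,0,0.6,0,0,0],
    [0,0,0,0,0,0],
  ],
)

```text
clock: 3.1
eef_pos: [0.4586, -0.1689, 0.2203]
tcp_rot: [-3.14, 0.0, 1.335]
wrist_force: [-1.2, -0.1, 1.0]
gripper_width: 0.0599
grasp_force: 0.0
```

Emit:
step_arm(
  targets=[
    [0,0,0,0,0,0],
    [0,0,0,0,0,0],
    [0,0,0,0,0,0],
    [0,0,0,0,0,0],
    [0,0,0,0,0,0],
    [0,0,0,0,0,0],
    [0,0,0,0,0,0],
    [0,0,0,0,0,0],
  ],
  gripper=0,
)

```text
clock: 3.9
eef_pos: [0.4587, -0.1697, 0.2213]
tcp_rot: [-3.141, -0.0, 1.334]
wrist_force: [0.2, -0.4, 0.5]
gripper_width: 0.0099
grasp_force: 30.0
```

```bash
python3 - <<'E'
from plan import *
s=robot.observe();print(s["eef_pos"],np.degrees(s["tcp_rot"]),s["wrist_force"],s["gripper_width"])
E
```

```text
[ 0.458749   -0.1696898   0.22129652] [-1.79991779e+02 -6.06554218e-03  7.64145596e+01] [ 0.21672297 -0.36415283  0.48250926] 0.009893010245977914
```

Emit:
step_arm(
  targets=[
    [0,0,-0.5,0,0,0],
    [0,0,-1,0,0,0],
    [0,0,-2,0,0,0],
    [0,0,-2,0,0,0],
    [0,0,-2,0,0,0],
    [0,0,-2,0,0,0],
    [0,0,-1,0,0,0],
    [0,0,-0.5,0,0,0],
    [0,0,0,0,0,0],
  ],
)

```text
clock: 4.8
eef_pos: [0.4589, -0.1697, 0.3315]
tcp_rot: [3.141, -0.0, 1.334]
wrist_force: [1.0, 0.8, -2.8]
gripper_width: 0.0097
grasp_force: 30.0
```

```bash
python3 -c "
from plan import *
s=robot.observe();print(s['eef_pos'],s['wrist_force'],s['gripper_width'])
plan([.555,.09,.331],85.5,14)"
```

```text
[ 0.45888055 -0.16970181  0.33149402] [ 0.95489443  0.76158941 -2.81175702] 0.00970659089920329
[1.96, 0.23, 0.0, 0.0, -0.0, -0.65],[1.97, 0.26, 0.01, 0.0, -0.0, -0.65],[1.95, 0.27, 0.0, 0.0, -0.0, -0.65],[1.96, 0.3, 0.01, 0.0, -0.0, -0.65],[1.95, 0.32, 0.0, 0.0, -0.0, -0.65],[1.95, 0.34, 0.0, 0.0, -0.0, -0.65],[1.94, 0.37, 0.01, 0.0, -0.0, -0.65],[1.94, 0.38, 0.0, 0.0, -0.0, -0.65],[1.94, 0.41, 0.01, 0.0, -0.0, -0.65],[1.93, 0.43, 0.0, 0.0, -0.0, -0.65],[1.93, 0.46, 0.01, 0.0, -0.0, -0.65],[1.92, 0.47, -0.0, 0.0, -0.0, -0.65],[1.91, 0.5, 0.0, 0.0, -0.0, -0.65],[1.91, 0.51, 0.01, 0.0, -0.0, -0.65],
```

Emit:
step_arm(
  targets=[
    [1,0.1,0,0,0,-0.3],
    [2,0.25,0,0,0,-0.7],
    [2,0.25,0,0,0,-0.65],
    [2,0.3,0,0,0,-0.65],
    [2,0.3,0,0,0,-0.65],
    [2,0.35,0,0,0,-0.65],
    [1.9,0.35,0,0,0,-0.65],
    [1.9,0.4,0,0,0,-0.65],
    [1.9,0.4,0,0,0,-0.65],
    [1.9,0.4,0,0,0,-0.65],
    [1.9,0.45,0,0,0,-0.65],
    [1.9,0.45,0,0,0,-0.65],
    [1.9,0.5,0,0,0,-0.65],
    [1.9,0.5,0,0,0,-0.65],
    [0.9,0.25,0,0,0,-0.3],
    [0,0,0,0,0,0],
    [0,0,0,0,0,0],
  ],
)

```text
clock: 6.5
eef_pos: [0.5548, 0.0887, 0.3312]
tcp_rot: [-3.141, 0.001, 1.492]
wrist_force: [0.1, -0.6, -1.9]
gripper_width: 0.0099
grasp_force: 30.0
```

```bash
cat > look.py <<'E'
from plan import *
import sys,pickle
t=sys.argv[1]
s=robot.observe();print(s["clock"],s["eef_pos"].round(4),np.degrees(s["tcp_rot"]).round(2),s["wrist_force"].round(1),s["gripper_width"])
F={n:robot.grab_frame(n) for n in ["scene","side","wrist"]}
pickle.dump(F,open(f"f{t}.pkl","wb"))
def crop(n,x,y,w,h,S):
    k=S
    a=cv2.resize(F[n]["image"][y:y+h,x:x+w],None,fx=k,fy=k,interpolation=cv2.INTER_CUBIC)
    for i in range(0,w,20): cv2.putText(a,str(x+i),(i*k,8),0,.3,(0,0,255)); cv2.line(a,(i*k,10),(i*k,14),(0,0,255))
    for j in range(0,h,20): cv2.putText(a,str(y+j),(0,j*k+3),0,.3,(0,0,255));cv2.line(a,(18,j*k),(22,j*k),(0,0,255))
    return a
o=np.zeros((600,800,3),np.uint8)
a=crop("scene",210,110,95,149,4);o[:a.shape[0],:380]=a
a=crop("side",210,100,105,149,4);o[:a.shape[0],380:]=a
cv2.imwrite(f"pics/c{t}.png",o);cv2.imwrite(f"pics/w{t}.png",F["wrist"]["image"])
E
python3 look.py 2
```

```text
6.5 [0.5548 0.0887 0.3312] [-1.7998e+02  6.0000e-02  8.5470e+01] [ 0.1 -0.6 -1.9] 0.009876160296630366
```

View pics/c2.png

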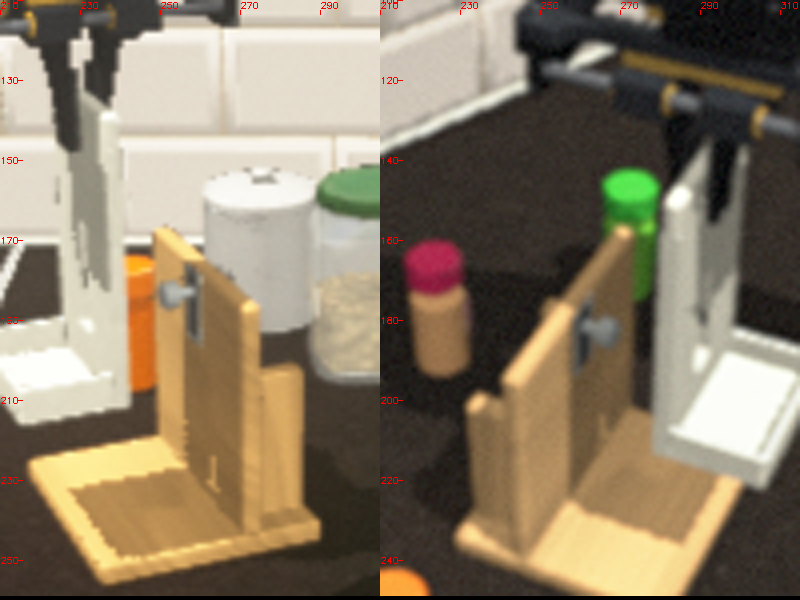

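View pics/w2.png

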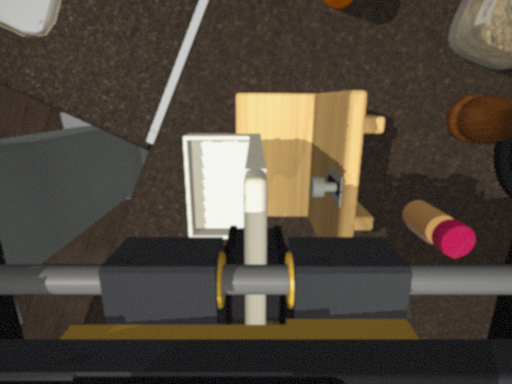

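Scene and side views: stud head at (252.5,183) and (265.8,183), holder held upright in front with its opening at about (231,190) and (290,189). The wrist view shows the plate top ending at (256,172) and the stud head at about (320,187). I'll zoom the wrist view.

```bash
python3 - <<'E'
from plan import *
import pickle
F=pickle.load(open("f2.pkl","rb"));a=cv2.resize(F["wrist"]["image"][85:235,180:380],(800,600),interpolation=cv2.INTER_CUBIC)
cv2.imwrite("pics/w2z.png",a)
print(tri(F["scene"],(252.5,183.25),F["side"],(265.75,183.25)))
print("holder opening predicted px", [proj(F[n],(.5598,.0887,.11+.045)) for n in("scene","side")])
E
```

```text
(array([0.60930042, 0.08817271, 0.15301895]), np.float64(0.0007506048668550925))
holder opening predicted px [array([234.44830484, 186.08156667]), array([285.09707283, 187.46112513])]
```

View pics/w2z.png

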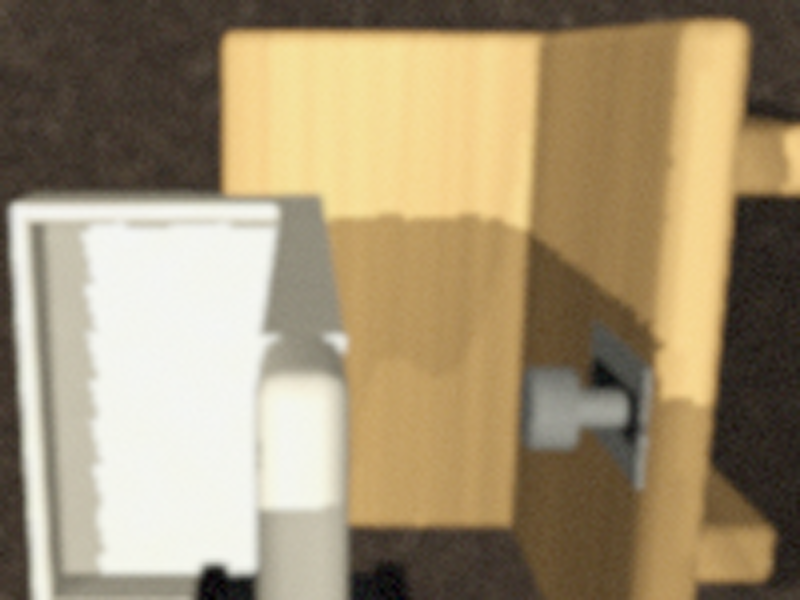

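```bash
python3 - <<'E'
from plan import *
import pickle
np.set_printoptions(precision=4,suppress=True)
f=pickle.load(open("f2.pkl","rb"))["wrist"]
w=lambda X,Y,z:onz(f,180+X/4,85+Y/4,z)
def L(n,a,b): d=b-a;print(n,a,b,np.hypot(*d[:2]).round(4),np.degrees(np.arctan2(d[1],d[0])).round(2))
print("stud",w(553,409,.153))
L("board top front",w(637,590,.172),w(678,27,.172))
L("board top back",w(700,550,.172),w(747,30,.172))
L("face bottom",w(514,525,.016),w(541,35,.016))
L("foot +y edge",w(225,31,.016),w(540,33,.016))
L("foot -y edge",w(350,526,.016),w(512,526,.016))
L("plate top back",w(347,590,.295),w(345,380,.295))
L("plate top front",w(258,590,.295),w(258,380,.295))
L("tray +y",w(12,205,.134),w(275,205,.134))
L("tray front",w(34,595,.134),w(12,210,.134))
print("plate +y end",w(302,340,.290), w(345,335,.11+.165))
E
```

```text
stud [0.6093 0.0875 0.153 ]
board top front [0.6225 0.0522 0.172 ] [0.6308 0.1648 0.172 ] 0.1129 85.8
board top back [0.6357 0.0602 0.172 ] [0.6436 0.1632 0.172 ] 0.1034 85.6
face bottom [0.62  0.009 0.016] [0.6333 0.1657 0.016 ] 0.1572 85.17
foot +y edge [0.5383 0.1743 0.016 ] [0.633  0.1663 0.016 ] 0.095 -4.85
foot -y edge [0.5651 0.0129 0.016 ] [0.6194 0.0087 0.016 ] 0.0544 -4.49
plate top back [0.5612 0.1098 0.295 ] [0.5626 0.1329 0.295 ] 0.0232 86.58
plate top front [0.5517 0.1106 0.295 ] [0.5537 0.1336 0.295 ] 0.0232 84.98
tray +y [0.4941 0.1385 0.134 ] [0.5524 0.1339 0.134 ] 0.0584 -4.5
tray front [0.4863 0.0452 0.134 ] [0.494  0.1374 0.134 ] 0.0925 85.24
plate +y end [0.5585 0.1363 0.29  ] [0.5633 0.1333 0.275 ]
```

```bash
python3 - <<'E'
from plan import *
import pickle
np.set_printoptions(precision=4,suppress=True)
F=pickle.load(open("f2.pkl","rb"))
x=np.array([.9968,-.080,0]);y=np.array([.080,.9968,0])
H=lambda a,b,c,yc=.128:x*(.5509+a)+y*(yc+b)+np.array([0,0,.1099+c])
print("scene -y back bottom (242,211.7)",proj(F["scene"],H(0,-.05,0)))
print("scene -y tray front bottom (214.7,215.7)",proj(F["scene"],H(-.07,-.05,0)))
print("side +y back bottom (279.2,211.7)",proj(F["side"],H(0,.05,0)))
print("side +y tray front bottom (306.5,221.5)",proj(F["side"],H(-.07,.05,0)))
for c,u,v in(("scene",242,211.7),("side",279.2,211.7)):
    P=onz(F[c],u,v,.1099);print(x@P,y@P)
# opening corners front face in side, back face in scene
for b in(-.011,.011):
  for c in(.0345,.0555): print("side front",proj(F["side"],H(-.01,b,c)),"scene back",proj(F["scene"],H(0,b,c)))
E
```

```text
scene -y back bottom (242,211.7) [242.4776 211.0144]
scene -y tray front bottom (214.7,215.7) [214.96   216.0595]
side +y back bottom (279.2,211.7) [277.1164 212.9069]
side +y tray front bottom (306.5,221.5) [304.7763 222.0909]
0.5485152614765597 0.07480363077061476
0.547980445366098 0.1722050109981667
side front [291.2952 187.8188] scene back [236.723  192.2934]
side front [291.7689 181.2836] scene back [236.4205 184.4626]
side front [287.866 193.434] scene back [233.8568 189.1675]
side front [288.2916 186.8824] scene back [233.5387 181.4407]
```

Emit:
step_arm(
  targets=[
    [0.4,0,0,0,0,0],
    [0.4,0.5,0,0,0,0],
    [0,1,0,0,0,0],
    [0,1,0,0,0,0],
    [0,0.7,0,0,0,0],
    [0,0,0,0,0,0],
    [0,0,0,0,0,0],
    [0,0,0,0,0,0],
  ],
)

```text
clock: 7.45
eef_pos: [0.5872, 0.0949, 0.3311]
tcp_rot: [-3.141, -0.0, 1.493]
wrist_force: [0.3, -0.2, -1.9]
gripper_width: 0.0097
grasp_force: 30.0
```

```bash
python3 look.py 3; python3 - <<'E'
import pickle,cv2,numpy as np
F=pickle.load(open("f3.pkl","rb"))
o=np.zeros((600,800,3),np.uint8)
def c(n,x,y,w,h,k):
    a=cv2.resize(F[n]["image"][y:y+h,x:x+w],None,fx=k,fy=k,interpolation=cv2.INTER_CUBIC)
    for i in range(0,w,10): cv2.putText(a,str(x+i),(i*k,8),0,.3,(0,0,255))
    for j in range(10,h,10): cv2.putText(a,str(y+j),(0,j*k+3),0,.3,(0,0,255))
    return a
o[:,:280]=c("scene",225,145,35,75,8)
o[:,280:600]=c("side",250,145,40,75,8)
o[:,600:]=c("wrist",260,130,50,150,4)
cv2.imwrite("pics/z3.png",o)
E
```

```text
7.45 [0.5872 0.0949 0.3311] [-179.97   -0.     85.52] [ 0.3 -0.2 -1.9] 0.009688001158687311
```

View pics/z3.png

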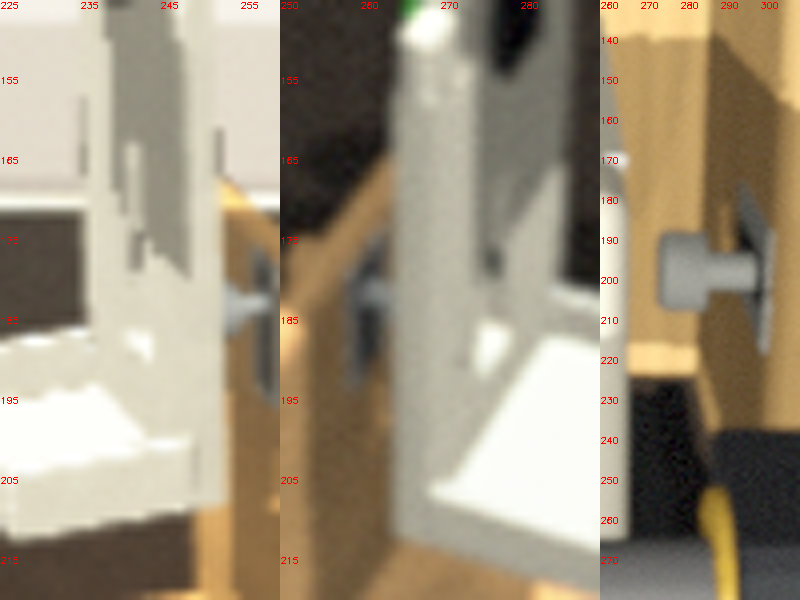

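```bash
python3 - <<'E'
from plan import *
import pickle
np.set_printoptions(precision=4,suppress=True)
F=pickle.load(open("f3.pkl","rb"))
x=np.array([.9968,-.080,0]);y=np.array([.080,.9968,0])
s=np.array([.5872,.0949,.3311])
print("tool",x@s,y@s)
for a,b in(((243,187.5),(276.5,187.5)),((241,176.5),(276,177))):
    P,e=tri(F["scene"],a,F["side"],b);print(x@P,y@P,P[2],e)
for yo in(-.001,-.004,-.007):
  H=lambda a,b,c:x*(x@s+.005+a)+y*(y@s+yo+b)+np.array([0,0,.1098+c])
  print(yo)
  for n in("scene","side"):
    for c in(.045,.066): print(n,c,*[proj(F[n],H(a,0,c)) for a in(-.01,0)])
    print(" bottom corner",proj(F[n],H(0,-.05 if n=="scene" else .05,0)))
print("stud", *[proj(F[n],x*.600+y*.1363+np.array([0,0,.153])) for n in F])
w=F["wrist"]
P=onz(w,260+75/4+1,130+272/4,.153);print("wrist stud",x@P,y@P)
g=w["image"]
cv2.imwrite("pics/w3z.png",cv2.resize(g[95:245,170:370],(800,600),interpolation=cv2.INTER_CUBIC))
E
```

```text
tool 0.5777289600000001 0.14157232
0.5731788237046558 0.13353851027308508 0.14702225242272612 0.0008599339527703576
0.5722151380976653 0.13460189024219468 0.17857075408328424 0.005816215025073424
-0.001
scene 0.045 [241.6542 183.8113] [245.3574 183.2087]
scene 0.066 [241.393  176.0753] [245.1233 175.4901]
 bottom corner [252.7957 206.8578]
side 0.045 [275.4516 186.8068] [271.6219 185.6254]
side 0.066 [275.6744 180.1621] [271.7818 178.9853]
 bottom corner [262.7914 212.3029]
-0.004
scene 0.045 [242.0551 184.2184] [245.7653 183.6133]
scene 0.066 [241.7963 176.4683] [245.5337 175.8807]
 bottom corner [253.229  207.3237]
side 0.045 [275.9521 186.0467] [272.129  184.8705]
side 0.066 [276.1825 179.4045] [272.2968 178.233 ]
 bottom corner [263.3193 211.4874]
-0.007
scene 0.045 [242.4579 184.6273] [246.175  184.0197]
scene 0.066 [242.2013 176.8631] [245.9458 176.273 ]
 bottom corner [253.6641 207.7917]
side 0.045 [276.4504 185.2899] [272.6339 184.119 ]
side 0.066 [276.6884 178.6503] [272.8094 177.4842]
 bottom corner [263.8448 210.6755]
stud [252.3188 183.4021] [265.8028 183.1015] [281.04   197.5872]
wrist stud 0.5988863731544689 0.13591903330449503
```

View pics/w3z.png

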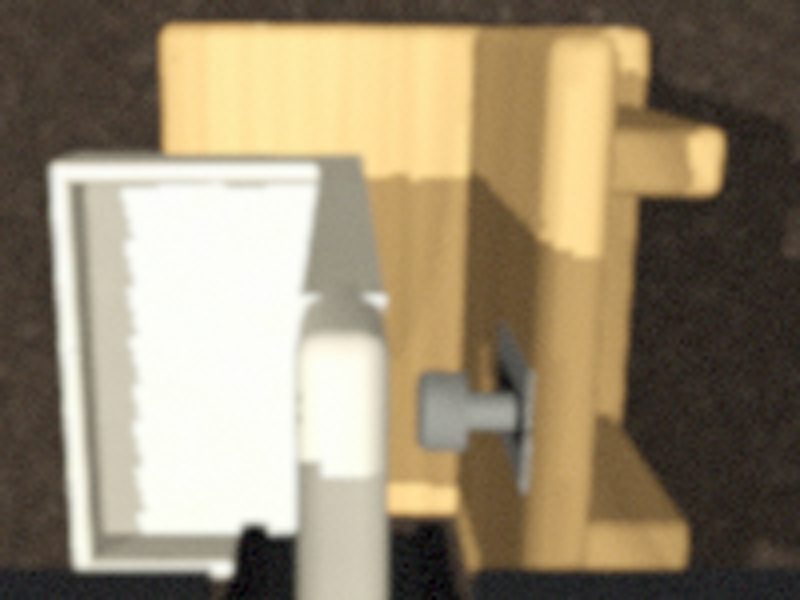

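The wrist zoom shows the tray rim between about Y=163 and Y=571, and the stud head at (443,411), i.e. (281,198). I'll take edges numerically.

```bash
python3 - <<'E'
from plan import *
import pickle
np.set_printoptions(precision=4,suppress=True)
f=pickle.load(open("f3.pkl","rb"))["wrist"]
g=cv2.cvtColor(f["image"],cv2.COLOR_BGR2GRAY)
print("col200-230 v128-146",g[128:147,200:231].mean(1).astype(int))
print("v",list(range(230,246)));
for c in(196,200,205,210): print(c,g[230:246,c])
print("head col 277-284 v180-215",g[180:216,278:285].mean(1).astype(int))
print("row v198",g[198,270:305])
x=np.array([.9968,-.080,0]);y=np.array([.080,.9968,0])
for v in(134,135,136,137): print(v,y@onz(f,210,v,.1338))
for v in(236,237,238,239): print(v,y@onz(f,200,v,.1338))
for v in(188,188.5,207,207.5,208): print(v,y@onz(f,281,v,.153))
E
```

```text
col200-230 v128-146 [167 167 167 168 170 166 159 187 230 248 249 238 221 228 244 250 251 250
 250]
v [230, 231, 232, 233, 234, 235, 236, 237, 238, 239, 240, 241, 242, 243, 244, 245]
196 [126 132 138 148 171 200 201 163  90  39  36  38  40  33  37  35]
200 [134 143 149 155 174 201 203 161  90  38  38  33  36  37  38  34]
205 [150 147 150 152 172 200 201 163  89  38  33  40  38  40  39  40]
210 [151 153 151 151 168 199 201 162  88  44  40  39  31  37  41  37]
head col 277-284 v180-215 [163 162 163 161 161 161 156 142 123 119 124 130 136 142 148 153 156 159
 162 163 163 162 160 158 153 150 142 142 149 153 154 154 153 152 150 153]
row v198 [162 164 162 153 131 132 148 162 165 162 163 163 160 162 159 159 163 165
 168 168 168 170 171 169 170 170 166 162 142 103  95 125 138 131 128]
134 0.18916646741388868
135 0.1882883571469922
136 0.18740875032381787
137 0.18652764311524933
236 0.09113298848395264
237 0.09007993055226737
238 0.0890249070020998
239 0.08796791232482813
188 0.1449990807006482
188.5 0.14454913888216742
207 0.1276144481263621
207.5 0.12714886410145676
208 0.12668285748055963
```

Emit:
step_arm(
  targets=[
    [-0.2,0,0.1,0,0,0],
    [0,0.4,0,0,0,0],
    [0,0.4,0,0,0,0],
    [0,0.2,0,0,0,0],
    [0,0,0,0,0,0],
  ],
)

```text
clock: 8.1
eef_pos: [0.5975, 0.0921, 0.3301]
tcp_rot: [3.142, 0.0, 1.492]
wrist_force: [-0.2, -0.7, -2.2]
gripper_width: 0.0095
grasp_force: 30.0
```

Emit:
step_arm(
  targets=[
    [0,0.1,0,0,0,0],
    [0,0.1,0,0,0,0],
    [0,0,0,0,0,0],
  ],
)

```text
clock: 8.4
eef_pos: [0.5993, 0.092, 0.3303]
tcp_rot: [3.141, -0.0, 1.493]
wrist_force: [0.3, -0.4, -3.1]
gripper_width: 0.0093
grasp_force: 30.0
```

Emit:
step_arm(
  targets=[
    [0,0.1,0,0,0,0],
    [0,0,0,0,0,0],
  ],
)

```text
clock: 8.6
eef_pos: [0.6002, 0.092, 0.3303]
tcp_rot: [3.141, -0.0, 1.493]
wrist_force: [-0.1, 0.0, -2.6]
gripper_width: 0.0097
grasp_force: 30.0
```

Emit:
step_arm(
  targets=[
    [0,0.1,0,0,0,0],
    [0,0,0,0,0,0],
  ],
)

```text
clock: 8.8
eef_pos: [0.6013, 0.0918, 0.3303]
tcp_rot: [3.141, -0.0, 1.493]
wrist_force: [-0.6, -0.1, -1.7]
gripper_width: 0.0096
grasp_force: 30.0
```

Emit:
step_arm(
  targets=[
    [0,0.1,0,0,0,0],
    [0,0,0,0,0,0],
  ],
)

```text
clock: 9.0
eef_pos: [0.6023, 0.0918, 0.3303]
tcp_rot: [3.141, -0.0, 1.493]
wrist_force: [1.0, 0.6, -2.6]
gripper_width: 0.0097
grasp_force: 30.0
```

Emit:
step_arm(
  targets=[
    [0,0.1,0,0,0,0],
    [0,0,0,0,0,0],
  ],
)

```text
clock: 9.2
eef_pos: [0.6033, 0.0917, 0.3303]
tcp_rot: [3.141, 0.0, 1.492]
wrist_force: [0.4, 0.5, -3.7]
gripper_width: 0.0097
grasp_force: 30.0
```

Emit:
step_arm(
  targets=[
    [0,0.1,0,0,0,0],
    [0,0,0,0,0,0],
  ],
)

```text
clock: 9.4
eef_pos: [0.6043, 0.0916, 0.3302]
tcp_rot: [3.141, -0.0, 1.492]
wrist_force: [0.5, 0.1, -2.3]
gripper_width: 0.0096
grasp_force: 30.0
```

Emit:
step_arm(
  targets=[
    [0,0.1,0,0,0,0],
    [0,0,0,0,0,0],
  ],
)

```text
clock: 9.6
eef_pos: [0.6053, 0.0915, 0.3303]
tcp_rot: [3.141, -0.0, 1.493]
wrist_force: [0.8, -0.5, -3.2]
gripper_width: 0.01
grasp_force: 30.0
```

The head seems to have entered freely, with no force 7 mm past its tip. I'll continue to the board.

Emit:
step_arm(
  targets=[
    [0,0.1,0,0,0,0],
    [0,0.1,0,0,0,0],
    [0,0.1,0,0,0,0],
    [0,0,0,0,0,0],
  ],
)

```text
clock: 10.0
eef_pos: [0.6083, 0.0912, 0.3302]
tcp_rot: [3.141, 0.0, 1.492]
wrist_force: [-0.9, 0.1, -2.2]
gripper_width: 0.0099
grasp_force: 30.0
```

Emit:
step_arm(
  targets=[
    [0,0.1,0,0,0,0],
    [0,0.1,0,0,0,0],
    [0,0.1,0,0,0,0],
    [0,0,0,0,0,0],
  ],
)

```text
clock: 10.4
eef_pos: [0.6113, 0.091, 0.3302]
tcp_rot: [3.142, 0.0, 1.492]
wrist_force: [0.1, 0.0, -2.8]
gripper_width: 0.0097
grasp_force: 30.0
```

Emit:
step_arm(
  targets=[
    [0,0.1,0,0,0,0],
    [0,0.1,0,0,0,0],
    [0,0.1,0,0,0,0],
    [0,0,0,0,0,0],
  ],
)

```text
clock: 10.8
eef_pos: [0.6142, 0.0909, 0.3302]
tcp_rot: [3.142, -0.0, 1.493]
wrist_force: [0.4, 0.3, -1.9]
gripper_width: 0.0096
grasp_force: 30.0
```

Emit:
step_arm(
  targets=[
    [0,0.1,0,0,0,0],
    [0,0.1,0,0,0,0],
    [0,0.1,0,0,0,0],
    [0,0,0,0,0,0],
  ],
)

```text
clock: 11.2
eef_pos: [0.6173, 0.0906, 0.3302]
tcp_rot: [3.142, 0.0, 1.492]
wrist_force: [0.4, -0.3, -3.0]
gripper_width: 0.0096
grasp_force: 30.0
```

Emit:
step_arm(
  targets=[
    [0,0.1,0,0,0,0],
    [0,0,0,0,0,0],
  ],
)

```text
clock: 11.4
eef_pos: [0.6182, 0.0905, 0.3303]
tcp_rot: [3.141, -0.0, 1.492]
wrist_force: [-0.5, -0.0, -3.3]
gripper_width: 0.0099
grasp_force: 30.0
```

Emit:
step_arm(
  targets=[
    [0,0.1,0,0,0,0],
    [0,0,0,0,0,0],
  ],
)

```text
clock: 11.6
eef_pos: [0.6192, 0.0904, 0.3303]
tcp_rot: [3.141, -0.0, 1.492]
wrist_force: [0.2, 0.5, -2.2]
gripper_width: 0.0099
grasp_force: 30.0
```

Emit:
step_arm(
  targets=[
    [0,0.05,0,0,0,0],
    [0,0,0,0,0,0],
  ],
)

```text
clock: 11.8
eef_pos: [0.6197, 0.0904, 0.3303]
tcp_rot: [3.142, -0.0, 1.493]
wrist_force: [0.3, -0.2, -2.3]
gripper_width: 0.0097
grasp_force: 30.0
```

Emit:
step_arm(
  targets=[
    [0,0.05,0,0,0,0],
    [0,0,0,0,0,0],
  ],
)

```text
clock: 12.0
eef_pos: [0.6201, 0.0904, 0.3303]
tcp_rot: [-3.142, -0.0, 1.493]
wrist_force: [0.2, 0.8, -3.1]
gripper_width: 0.0099
grasp_force: 30.0
```

Emit:
step_arm(
  targets=[
    [0,0.05,0,0,0,0],
    [0,0,0,0,0,0],
  ],
)

```text
clock: 12.2
eef_pos: [0.6204, 0.0904, 0.3302]
tcp_rot: [-3.141, -0.0, 1.493]
wrist_force: [-0.9, -0.4, -2.4]
gripper_width: 0.0097
grasp_force: 30.0
```

Emit:
step_arm(
  targets=[
    [0,0.05,0,0,0,0],
    [0,0,0,0,0,0],
  ],
)

```text
clock: 12.4
eef_pos: [0.6208, 0.0904, 0.3302]
tcp_rot: [-3.141, -0.0, 1.493]
wrist_force: [-2.3, 0.6, -1.9]
gripper_width: 0.0101
grasp_force: 30.0
```

Emit:
step_arm(
  targets=[
    [0,0.05,0,0,0,0],
    [0,0,0,0,0,0],
  ],
)

```text
clock: 12.6
eef_pos: [0.6212, 0.0904, 0.3302]
tcp_rot: [-3.14, -0.0, 1.493]
wrist_force: [-2.9, 1.0, -2.0]
gripper_width: 0.01
grasp_force: 30.0
```

Emit:
step_arm(
  targets=[
    [0,0,0.1,0,0,0],
    [0,0,0.1,0,0,0],
    [0,0,0.1,0,0,0],
    [0,0,0.1,0,0,0],
    [0,0,0,0,0,0],
  ],
)

```text
clock: 13.1
eef_pos: [0.6214, 0.0902, 0.3259]
tcp_rot: [-3.141, 0.0, 1.492]
wrist_force: [-2.4, 0.3, -1.0]
gripper_width: 0.0095
grasp_force: 30.1
```

Emit:
step_arm(
  targets=[
    [0,0,0.1,0,0,0],
    [0,0,0.1,0,0,0],
    [0,0,0,0,0,0],
  ],
)

```text
clock: 13.4
eef_pos: [0.6215, 0.0902, 0.3241]
tcp_rot: [-3.141, 0.0, 1.492]
wrist_force: [-3.1, 1.0, -0.7]
gripper_width: 0.01
grasp_force: 30.1
```

Emit:
step_arm(
  targets=[
    [0,0,0.1,0,0,0],
    [0,0,0,0,0,0],
  ],
)

```text
clock: 13.6
eef_pos: [0.6215, 0.0903, 0.3231]
tcp_rot: [-3.141, 0.0, 1.493]
wrist_force: [-4.8, 0.3, -0.7]
gripper_width: 0.0097
grasp_force: 30.1
```

Emit:
step_arm(
  targets=[
    [0,0,0.1,0,0,0],
    [0,0,0,0,0,0],
  ],
)

```text
clock: 13.8
eef_pos: [0.6215, 0.0903, 0.3221]
tcp_rot: [-3.141, 0.0, 1.493]
wrist_force: [-4.4, 0.6, 0.1]
gripper_width: 0.0099
grasp_force: 30.1
```

Emit:
step_arm(
  targets=[
    [0,-0.05,0,0,0,0],
    [0,0,0.1,0,0,0],
    [0,0,0,0,0,0],
  ],
)

```text
clock: 14.1
eef_pos: [0.6212, 0.0902, 0.3212]
tcp_rot: [3.141, -0.0, 1.493]
wrist_force: [-3.5, -0.2, -0.6]
gripper_width: 0.0098
grasp_force: 30.1
```

Emit:
step_arm(
  targets=[
    [0,0,0.1,0,0,0],
    [0,0,0,0,0,0],
  ],
)

```text
clock: 14.3
eef_pos: [0.6212, 0.0903, 0.3202]
tcp_rot: [3.141, -0.0, 1.493]
wrist_force: [-3.8, 0.3, -0.7]
gripper_width: 0.0101
grasp_force: 30.0
```

Emit:
step_arm(
  targets=[
    [0,0,0.1,0,0,0],
    [0,0,0,0,0,0],
  ],
)

```text
clock: 14.5
eef_pos: [0.6211, 0.0903, 0.3191]
tcp_rot: [3.142, 0.0, 1.493]
wrist_force: [-4.0, 1.3, -1.3]
gripper_width: 0.0098
grasp_force: 30.0
```

Emit:
step_arm(
  targets=[
    [0,0,0.1,0,0,0],
    [0,0,0,0,0,0],
  ],
)

```text
clock: 14.7
eef_pos: [0.6211, 0.0903, 0.3181]
tcp_rot: [3.142, 0.0, 1.493]
wrist_force: [-4.7, 0.1, -1.0]
gripper_width: 0.0096
grasp_force: 30.0
```

Emit:
step_arm(
  targets=[
    [0,-0.05,0.1,0,0,0],
    [0,0,0.1,0,0,0],
    [0,0,0,0,0,0],
  ],
)

```text
clock: 15.0
eef_pos: [0.6208, 0.0903, 0.3163]
tcp_rot: [3.141, -0.0, 1.493]
wrist_force: [-3.6, -0.1, -0.4]
gripper_width: 0.0098
grasp_force: 30.0
```

Emit:
step_arm(
  targets=[
    [0,0,0.1,0,0,0],
    [0,0,0.1,0,0,0],
    [0,0,0,0,0,0],
  ],
)

```text
clock: 15.3
eef_pos: [0.6208, 0.0907, 0.3146]
tcp_rot: [3.141, -0.001, 1.493]
wrist_force: [-2.7, 1.5, 2.1]
gripper_width: 0.0098
grasp_force: 30.0
```

Emit:
step_arm(
  targets=[
    [0,0,0.1,0,0,0],
    [0,0,0.1,0,0,0],
    [0,0,0,0,0,0],
  ],
)

```text
clock: 15.6
eef_pos: [0.6207, 0.0904, 0.3123]
tcp_rot: [3.141, -0.0, 1.493]
wrist_force: [-3.0, 0.7, 1.9]
gripper_width: 0.0098
grasp_force: 30.0
```

Emit:
step_arm(
  targets=[
    [0,0,0.1,0,0,0],
    [0,0,0,0,0,0],
  ],
)

```text
clock: 15.8
eef_pos: [0.6207, 0.0903, 0.3111]
tcp_rot: [3.141, 0.0, 1.492]
wrist_force: [-2.0, 1.2, 1.2]
gripper_width: 0.0097
grasp_force: 30.0
```

Emit:
step_arm(
  targets=[
    [0,0,0.1,0,0,0],
    [0,0,0,0,0,0],
  ],
)

```text
clock: 16.0
eef_pos: [0.6206, 0.0903, 0.3099]
tcp_rot: [-3.142, 0.0, 1.493]
wrist_force: [-2.4, 1.5, -0.3]
gripper_width: 0.0097
grasp_force: 30.0
```

Emit:
step_arm(
  targets=[
    [0,0,0.1,0,0,0],
    [0,0,0,0,0,0],
  ],
)

```text
clock: 16.2
eef_pos: [0.6206, 0.0903, 0.3089]
tcp_rot: [-3.141, 0.0, 1.493]
wrist_force: [-2.4, 0.3, 0.4]
gripper_width: 0.0101
grasp_force: 30.0
```

Emit:
step_arm(
  targets=[
    [0,0,0.1,0,0,0],
    [0,0,0.1,0,0,0],
    [0,0,0,0,0,0],
  ],
)

```text
clock: 16.5
eef_pos: [0.6206, 0.0903, 0.3069]
tcp_rot: [-3.141, 0.0, 1.493]
wrist_force: [-2.3, 1.3, -0.7]
gripper_width: 0.0094
grasp_force: 30.0
```

Emit:
step_arm(
  targets=[
    [0,0,0.1,0,0,0],
    [0,0,0.1,0,0,0],
    [0,0,0,0,0,0],
  ],
)

```text
clock: 16.8
eef_pos: [0.6205, 0.0906, 0.3048]
tcp_rot: [-3.141, -0.0, 1.493]
wrist_force: [-1.7, 1.6, -2.1]
gripper_width: 0.0096
grasp_force: 30.0
```

Emit:
step_arm(
  targets=[
    [0,0,0.1,0,0,0],
    [0,0,0.2,0,0,0],
    [0,0,0.2,0,0,0],
    [0,0,0,0,0,0],
  ],
)

```text
clock: 17.2
eef_pos: [0.6205, 0.09, 0.2997]
tcp_rot: [-3.141, 0.001, 1.492]
wrist_force: [-1.9, 0.6, -2.8]
gripper_width: 0.0099
grasp_force: 30.0
```

Emit:
step_arm(
  targets=[
    [0,0,0.2,0,0,0],
    [0,0,0.2,0,0,0],
    [0,0,0.2,0,0,0],
    [0,0,0,0,0,0],
  ],
)

```text
clock: 17.6
eef_pos: [0.6205, 0.0901, 0.2938]
tcp_rot: [-3.141, 0.0, 1.492]
wrist_force: [-1.5, 0.9, -3.2]
gripper_width: 0.01
grasp_force: 30.0
```

Emit:
step_arm(
  targets=[
    [0,0,0.2,0,0,0],
    [0,0,0.2,0,0,0],
    [0,0,0.2,0,0,0],
    [0,0,0,0,0,0],
  ],
)

```text
clock: 18.0
eef_pos: [0.6205, 0.0902, 0.2878]
tcp_rot: [-3.141, 0.0, 1.492]
wrist_force: [-1.7, 0.0, -2.8]
gripper_width: 0.0097
grasp_force: 30.0
```

Emit:
step_arm(
  targets=[
    [0,0,0.2,0,0,0],
    [0,0,0.2,0,0,0],
    [0,0,0.1,0,0,0],
    [0,0,0,0,0,0],
  ],
)

```text
clock: 18.4
eef_pos: [0.6206, 0.0903, 0.283]
tcp_rot: [-3.141, 0.0, 1.493]
wrist_force: [-2.7, -0.5, -2.1]
gripper_width: 0.0097
grasp_force: 30.0
```

Emit:
step_arm(
  targets=[
    [0,0,0.1,0,0,0],
    [0,0,0.1,0,0,0],
    [0,0,0.1,0,0,0],
    [0,0,0,0,0,0],
  ],
)

```text
clock: 18.8
eef_pos: [0.6206, 0.0903, 0.2801]
tcp_rot: [-3.141, -0.0, 1.493]
wrist_force: [-3.8, 0.8, -1.5]
gripper_width: 0.0097
grasp_force: 30.0
```

Emit:
step_arm(
  targets=[
    [0,0,0.1,0,0,0],
    [0,0,0.1,0,0,0],
    [0,0,0,0,0,0],
  ],
)

```text
clock: 19.1
eef_pos: [0.6206, 0.0903, 0.2781]
tcp_rot: [-3.141, 0.0, 1.493]
wrist_force: [-3.5, -0.3, -1.0]
gripper_width: 0.0101
grasp_force: 30.0
```

Emit:
step_arm(
  targets=[
    [0,0,0.1,0,0,0],
    [0,0,0,0,0,0],
  ],
)

```text
clock: 19.3
eef_pos: [0.6206, 0.0904, 0.2771]
tcp_rot: [-3.141, 0.0, 1.493]
wrist_force: [-3.0, -0.3, -1.4]
gripper_width: 0.01
grasp_force: 30.0
```

Emit:
step_arm(
  targets=[
    [0,0,0.1,0,0,0],
    [0,0,0,0,0,0],
  ],
)

```text
clock: 19.5
eef_pos: [0.6206, 0.0903, 0.2761]
tcp_rot: [-3.141, 0.0, 1.493]
wrist_force: [-3.3, 0.2, -0.9]
gripper_width: 0.0094
grasp_force: 30.0
```

Emit:
step_arm(
  targets=[
    [0,-0.03,0.1,0,0,0],
    [0,0,0,0,0,0],
  ],
)

```text
clock: 19.7
eef_pos: [0.6204, 0.0903, 0.2753]
tcp_rot: [3.141, -0.0, 1.492]
wrist_force: [-3.1, -0.6, -2.3]
gripper_width: 0.0097
grasp_force: 30.0
```

Emit:
step_arm(
  targets=[
    [0,0,0.05,0,0,0],
    [0,0,0,0,0,0],
  ],
)

```text
clock: 19.9
eef_pos: [0.6204, 0.0903, 0.2752]
tcp_rot: [3.141, -0.0, 1.493]
wrist_force: [-4.2, 0.4, 1.2]
gripper_width: 0.0099
grasp_force: 30.0
```

Emit:
step_arm(
  targets=[
    [0,0,0.05,0,0,0],
    [0,0,0,0,0,0],
  ],
)

```text
clock: 20.1
eef_pos: [0.6205, 0.0904, 0.2751]
tcp_rot: [3.141, -0.0, 1.493]
wrist_force: [-4.3, 0.2, 5.5]
gripper_width: 0.0098
grasp_force: 30.0
```

Emit:
step_arm(
  targets=[
    [0,0,0.05,0,0,0],
    [0,0,0,0,0,0],
  ],
)

```text
clock: 20.3
eef_pos: [0.6206, 0.0903, 0.275]
tcp_rot: [3.14, -0.001, 1.492]
wrist_force: [-5.1, -0.4, 6.4]
gripper_width: 0.0099
grasp_force: 30.0
```

Emit:
step_arm(
  targets=[
    [0,-0.04,-0.12,0,0,0],
    [0,0,0,0,0,0],
  ],
)

```text
clock: 20.5
eef_pos: [0.6203, 0.0903, 0.2751]
tcp_rot: [3.14, -0.0, 1.492]
wrist_force: [-1.9, -0.4, 1.8]
gripper_width: 0.01
grasp_force: 30.0
```

Emit:
step_arm(
  targets=[
    [0,0,0,0,0,0],
    [0,0,0,0,0,0],
    [0,0,0,0,0,0],
    [0,0,0,0,0,0],
    [0,0,0,0,0,0],
  ],
  gripper=4,
)

```text
clock: 21.0
eef_pos: [0.62, 0.0904, 0.2749]
tcp_rot: [3.141, -0.0, 1.493]
wrist_force: [-0.1, -0.1, 0.4]
gripper_width: 0.0377
grasp_force: 0.0
```

Emit:
step_arm(
  targets=[
    [0,0,-0.5,0,0,0],
    [0,0,-1,0,0,0],
    [0,0,-1.5,0,0,0],
    [0,0,-2,0,0,0],
    [0,0,-2,0,0,0],
    [0,0,-2,0,0,0],
    [0,0,-1,0,0,0],
    [0,0,0,0,0,0],
    [0,0,0,0,0,0],
  ],
)

```text
clock: 21.9
eef_pos: [0.6198, 0.0903, 0.3748]
tcp_rot: [-3.141, -0.0, 1.493]
wrist_force: [1.4, -0.6, 0.2]
gripper_width: 0.04
grasp_force: 0.0
```

```bash
python3 look.py 4
```

```text
21.9 [0.6198 0.0903 0.3748] [-179.99   -0.     85.52] [ 1.4 -0.6  0.2] 0.03997175931591328
```

View pics/c4.png

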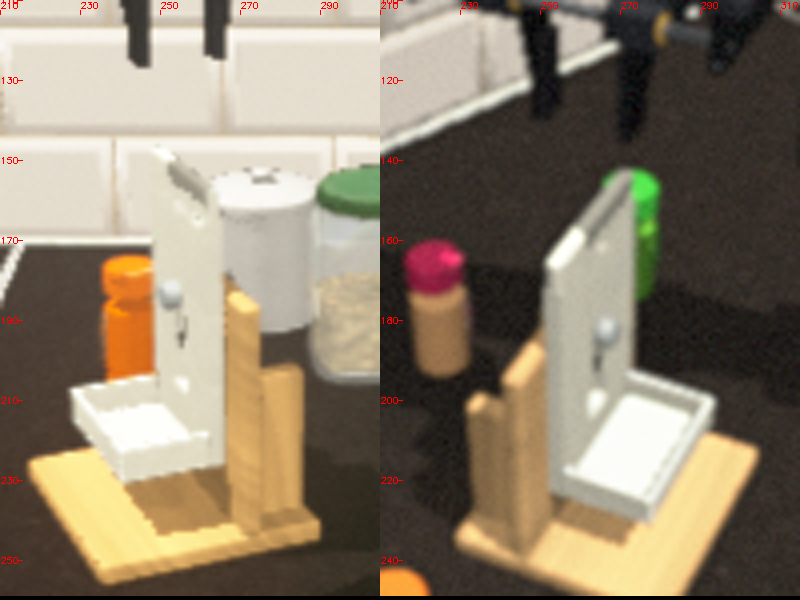

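The holder hangs on the stud with its head showing at the top of the slot, (252.5,183) in the scene view and (266,183) in the side view. It is flat against the board and the fingers are clear above it.

```bash
python3 -c "
from cell import robot
print(robot.hand_in())"
```

```text
the job is handed in; nothing more can be done
None
```

The holder hangs on the stud by itself, slid down past the spring nubs to a firm stop and released. The job is handed in; no verdict came back. The highest force I read was about 8 N and the run took about 22 s.

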